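# Swing the hold-down arms over a display panel

## Task

Secure the display panel in its holding fixture: with a fingertip, gently push each of the two steel swing arms round until its rubber foot is over the panel and the arm lies square across the panel's edge, the two arms pointing straight at each other. Only push the arms, do not pinch them, and leave the panel, the screw cup on it, the tools and the bin where they are. Finish with the hand clear.

Things in the scene. Friction and masses are not known exactly. Their poses are not given: they have to be found in the camera images.
- fixture: Plywood base plate, 200 (x) by 360 (y) by 12 mm, fixed to the bench. Origin at the centre of its underside, on the bench; x its short way, y its long way. The pivots stand on its y axis 140 mm either side of the centre; a finished arm lies along this y axis and points at the centre. Low aluminium corner rails (18 mm above the bench) hold the panel with 2.5 mm play.
- panel: Display panel lying face down, aluminium back up, 150 (x) by 200 (y) by 8 mm, about 0.6 kg, loose, in the middle of the fixture with the same axes. Origin at the centre of its underside, 12 mm above the bench; its top is 20 mm above it.
- swing_a: Swing arm: flat-sided dark steel bar 14 mm wide, 20 mm high, free end 95 mm from its vertical pivot. Turns all the way round either way, no stop or spring; about 2.5 N at 60 mm turns it, and it stays where left. Origin on the pivot axis at the bar's underside, 26 mm above the bench; x along the bar to its free end, z up. Starts pointing roughly towards the robot, on the left or right pivot.
- swing_b: Swing arm: flat-sided dark steel bar 14 mm wide, 20 mm high, free end 95 mm from its vertical pivot. Turns all the way round either way, no stop or spring; about 2.5 N at 60 mm turns it, and it stays where left. Origin on the pivot axis at the bar's underside, 26 mm above the bench; x along the bar to its free end, z up. Starts pointing roughly away from the robot, on the other pivot.
- mount_a: Fixed round steel pivot post, 34 mm across, 14 mm high, origin at its foot on the plate; on top the bar's hub is 30 mm across and a bolt head reaches 53 mm above the bench. Carries swing_a.
- mount_b: Fixed round steel pivot post, 34 mm across, 14 mm high, origin at its foot on the plate; on top the bar's hub is 30 mm across and a bolt head reaches 53 mm above the bench. Carries swing_b.
- tip_a (a point): Point on swing_a 85 mm from the pivot, at half the bar's height (36 mm above the bench). Under it is a black rubber foot 18 mm across, which clears the panel by 3 mm.
- tip_b (a point): The same point on swing_b.
- screw_cup: Small loose steel cup, 34 mm across and 22 mm high, standing on the panel near its middle (rim 42 mm above the bench). Origin at the centre of its underside. Leave alone.
- screwdriver: Loose screwdriver with a black handle, about 200 mm long, lying on the bench to the left of the fixture. Leave alone.
- pliers: Loose pliers with red handles, 165 mm long, 60 mm wide, 14 mm high, lying on the bench to the right of the fixture. Origin at their joint. Leave alone.
- parts_bin: Loose blue open bin, 100 by 150 by 70 mm, on the bench beyond the fixture. Origin at the centre of its underside. Leave alone.

How it is judged:
By the outcome, as a careful person would: the job done as asked, in the order asked, and still so for the second after the job is handed in, with the robot touching nothing.
It also fails if it takes over 58 s, if anything falls off the work surface, if the arm or the gripper's body presses on something with over 40 N, if the wrist force passes 120 N, or if a joint passes its speed limit or range.

## Robot

A 7-joint arm with a two-finger parallel gripper is mounted at the origin on the work surface. World frame = base frame: x ahead of the robot, y to its left, z up, the work surface at z = 0. Lengths are in m, angles in rad, forces in N, time in s.
With the tool pointing down it reaches from about 0.425 to 0.925 m from the base axis. Payload 6.8 kg.
Tool frame: the origin (TCP) lies between the finger pads; the fingertips stand r.tcp_to_tips ahead of it and the grasp point (between the pads) is the TCP (r.tcp_to_tips is the distance from the TCP to the fingertips, in m); z points along the fingers, y is the line along which they close (so a half turn about z gives the same grasp; the last joint's range is limited). The gripper opens to 85 mm and grips with 20 to 120 N. Pads are 22 mm wide; open, the fingers measure 114 mm over their backs; the gripper's body (76 mm by 85 mm) begins 54 mm behind the grasp point. The pads swing forward as they close: fully open they stand 13 mm farther back than shut.
Start: joints at [-1.277, 0.477, 0.022, 1.555, -0.011, 1.109, -0.083], TCP at [0.264, 0.621, 0.25] pointing down, gripper open.
Joint ranges: [-2.96, 2.96], [-0.34, 2.1], [-1.41, 1.46], [0.24, 2.44], [-1.37, 4.51], [0.17, 1.92], [-2.96, 2.96]. Speed limits (rad/s): [2.39, 2.39, 3.14, 3.14, 3.14, 3.14, 3.14].

## Interface

Orientations are given as a rotation vector (axis times angle).
In Python, from bench import r gives the robot as it stands.
- The arm moves only by the tool servo_tool, never from a script. Its argument "commands" is a list of rows, each a list of 2 entries, a list of its own where there are three numbers: the shift along the tool's x, y, z normalised to -1 to 1, where 1 is 250 mm, then the turn, a rotation vector about the tool's x, y, z normalised to -1 to 1, where 1 is 90 degrees. In form: [[[dx, dy, dz], [ax, ay, az]], ...]. A call has 1 to 20 rows; each row is the pose to reach, as a shift and turn from the pose commanded when the call began, along the tool's axes at that moment; what a row does not reach only later rows make up. A row lasts 1/10 s, in which the tool goes at most 50 mm and 8.59 degrees, less where a joint would pass 70% of its speed; a pose out of reach is approached as far as the arm can. A call with a number of a shift or a turn outside -1 to 1 is refused whole. A call with a gripper value outside its range is refused whole. "claw" is the closure, from 0 (fully open) to 1 (shut), set as the call begins (left out, the last holds). The fingers move at their own pace and stop on an object; "squeeze" is the grip in N (left out, the last holds). Time passes only in rows, so rows that repeat a pose let the fingers close. It gives the time, the measured TCP pose, the force, the opening and the grip force at its end, in the units of the state.
- r.get_obs(): the state, without advancing time (a new reading comes with each control period).
- r.grab_frame(name): name is "side" or "top" or "wrist"; returns (picture, depth): 400x640x3 uint8, red, green, blue; 400x640 float32, m along the optical axis (not along the pixel's ray), 0 where there is no reading.
- r.camera_model(name): a dict with "fx", "fy", "cx", "cy" (pixels), "extrinsics" (4x4, takes a point from camera to world coordinates); the wrist camera has in their place "hand_eye" (4x4, takes a point from camera to tool coordinates, whose origin is the TCP and whose axes are the flange's). Camera axes: x right, y down, z forward; pixel columns grow to the right and rows downward; lengths in m; the calibration is good to about 2 mm. A picture is of the moment at which its call begins: read the wrist's pose just before it. camera_model takes no time and is no camera call.
- r.hand_in(): hands the job in; it is judged then, once.
Trained networks look in the newest picture that a camera, given by its name, has taken for a name from the list of things; names that differ only in an ending like _2 or _b are one class to them, and where a whole thing is asked for, a point or a joint stands for the part that bears it (a point fixed in the world has none). Each returns a list of dicts, best first, with "confidence" (0 to 1); they miss things now and then, are a little off and sometimes report something else, mostly with a low value. They report only what shows in the picture. A call takes as long as a camera call.
- r.boxes_of(camera, target): "uv" ([column, row] in pixels, amid what is visible of it).
- r.mark_of(camera, target): "uv" ([column, row] in pixels: a listed point, or the origin of a listed thing).
The state is a dict: "clock": time; "joints": joint angles; "qvel": joint speeds; "tau": joint torques, N m; "tcp_pos": TCP position; "orientation": TCP orientation; "contact_force": force on the tool from outside, world axes, zero at the start; "moment": the same for the moment, N m; "grip_width": finger opening in m; "gripper_force": force on a finger pad.
Only numpy, scipy, OpenCV 4.12 (cv2) and the standard library are available. Lean on these libraries where they do the work, as an engineer would, in place of code of your own. Each camera call takes 0.05 s, during which the arm holds its last target. There are 200 camera calls.

## Working session

There is one attempt and no reset: what is moved stays moved. The work goes in short steps, Python scripts to look and compute and a tool call to move; the robot and the scene stay as the last step left them, time stands still between calls to the robot, and variables do not carry over. Pictures are saved under pics/ and viewed, at most 10 in all, crops included, and the job is handed in when it is done.

Besides the shell and the picture viewer there is one more tool, called after "Emit:" in YAML: its name, and indented under it one key for each argument. servo_tool: Moves the arm, as the interface text tells. Scaled input: -1 to 1 covers 250 mm each way for a shift and 90 degrees each way for a turn. Its arguments: {"type":"object","properties":{"commands":{"type":"array"},"claw":{"type":"number"},"squeeze":{"type":"number"}},"required":["commands"]}

```bash
mkdir -p pics; ls
cat > h.py <<'E'
import numpy as np,cv2
from bench import r
from scipy.spatial.transform import Rotation as R
def w(name,uv,dep=None,z=None):
    m=r.camera_model(name);T=np.array(m["extrinsics"])
    d=np.array([(uv[0]-m["cx"])/m["fx"],(uv[1]-m["cy"])/m["fy"],1.])
    if z is not None:
        v=T[:3,:3]@d; dep=(z-T[2,3])/v[2]
    return (T@np.append(d*dep,1))[:3]
E
python3 - <<'E'
from h import *
np.set_printoptions(precision=4,suppress=True)
o=r.get_obs();print(o["clock"],o["tcp_pos"],o["orientation"],r.tcp_to_tips)
for c in("top","side"):
    im,d=r.grab_frame(c);cv2.imwrite(f"pics/{c}0.png",im[:,:,::-1])
    print(c,np.array(r.camera_model(c)["extrinsics"]).round(3).tolist())
    for t,z in(("swing_a",.026),("tip_a",.036),("mount_a",.053),("fixture",.012),("panel",.02),("screw_cup",.042),("pliers",.01),("parts_bin",0)):
        for q in r.mark_of(c,t)[:3]:
            print(t,round(q["confidence"],2),np.round(q["uv"]),w(c,q["uv"],z=z))
E
```

```text
pics
0.0 [0.2638 0.6207 0.2493] [-0.6268 -3.0782  0.0029] 0.019
top [[-0.007, -0.984, 0.179, 0.398], [-1.0, 0.007, -0.001, -0.025], [-0.001, -0.179, -0.984, 1.259], [0.0, 0.0, 0.0, 1.0]]
swing_a 0.7 [264. 215.] [0.5558 0.152  0.026 ]
swing_a 0.53 [350. 224.] [ 0.5247 -0.1316  0.026 ]
tip_a 0.67 [262. 186.] [0.6508 0.1571 0.036 ]
tip_a 0.64 [354. 254.] [ 0.4247 -0.1447  0.036 ]
mount_a 0.61 [348. 228.] [ 0.5097 -0.1254  0.053 ]
mount_a 0.59 [262. 217.] [0.5449 0.1519 0.053 ]
fixture 0.28 [348. 223.] [ 0.5279 -0.1292  0.012 ]
panel 0.88 [305. 219.] [0.541  0.0157 0.02  ]
panel 0.45 [429. 218.] [ 0.5436 -0.3964  0.02  ]
screw_cup 0.62 [355. 250.] [ 0.4398 -0.1464  0.042 ]
screw_cup 0.51 [302. 220.] [0.5362 0.0241 0.042 ]
pliers 0.87 [431. 222.] [ 0.5293 -0.4048  0.01  ]
pliers 0.38 [264. 217.] [0.5504 0.1515 0.01  ]
pliers 0.15 [262. 212.] [0.5674 0.1619 0.01  ]
parts_bin 0.91 [312. 148.] [ 0.7949 -0.0086 -0.    ]
side [[-0.969, -0.126, 0.212, 0.397], [-0.247, 0.488, -0.837, 0.989], [0.002, -0.864, -0.504, 0.671], [0.0, 0.0, 0.0, 1.0]]
swing_a 0.91 [347. 261.] [0.5608 0.1686 0.026 ]
swing_a 0.68 [386. 197.] [ 0.5214 -0.122   0.026 ]
tip_a 0.97 [418. 193.] [ 0.4403 -0.1482  0.036 ]
tip_a 0.88 [314. 248.] [0.6404 0.1521 0.036 ]
mount_a 0.89 [385. 197.] [ 0.5188 -0.0779  0.053 ]
mount_a 0.74 [353. 260.] [0.5426 0.1972 0.053 ]
panel 0.83 [369. 227.] [0.5408 0.02   0.02  ]
screw_cup 0.71 [367. 225.] [0.5413 0.0438 0.042 ]
pliers 0.69 [394. 159.] [ 0.5332 -0.3893  0.01  ]
pliers 0.21 [389. 197.] [ 0.5159 -0.1523  0.01  ]
parts_bin 0.82 [278. 214.] [ 0.7832 -0.0119  0.    ]
parts_bin 0.21 [311. 249.] [0.6591 0.112  0.    ]
```

View pics/top0.png

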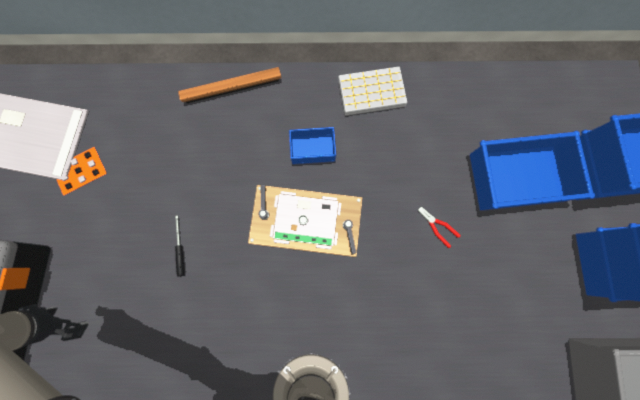

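The top view shows the plate around (305,220), slightly turned. swing_b is at the left pivot (263,215) pointing away, and swing_a is at the right pivot (349,226) pointing towards the robot. I'll close the fingers and go over the fixture for a wrist view.

Emit:
servo_tool:
  commands:
    - [[-0.92,-0.94,-0.6],[0,0,0.34]]
    - [[-0.92,-0.94,-0.6],[0,0,0.34]]
    - [[-0.92,-0.94,-0.6],[0,0,0.34]]
    - [[-0.92,-0.94,-0.6],[0,0,0.34]]
    - [[-0.92,-0.94,-0.6],[0,0,0.34]]
    - [[-0.92,-0.94,-0.6],[0,0,0.34]]
    - [[-0.92,-0.94,-0.6],[0,0,0.34]]
    - [[-0.92,-0.94,-0.6],[0,0,0.34]]
    - [[-0.92,-0.94,-0.6],[0,0,0.34]]
    - [[-0.92,-0.94,-0.6],[0,0,0.34]]
  claw: 1
  squeeze: 20

```text
clock: 1.9
tcp_pos: [0.3829, 0.3161, 0.3998]
orientation: [-1.415, -2.804, 0.0]
contact_force: [-0.5, -0.9, -1.6]
grip_width: -0.0001
gripper_force: 0.0
```

```bash
cat >> h.py <<'E'
def rel(p,yaw):
    "normalised tool shift to world p, and turn so that tool x has world angle yaw (deg), tool down"
    o=r.get_obs();Rt=R.from_rotvec(o["orientation"]);c,s=np.cos(np.radians(yaw)),np.sin(np.radians(yaw))
    G=R.from_matrix(np.array([[c,s,0],[s,-c,0],[0,0,-1]]))
    return (Rt.inv().apply(np.array(p)-o["tcp_pos"])/.25).round(3),((Rt.inv()*G).as_rotvec()/(np.pi/2)).round(3)
E
python3 - <<'E'
from h import *
o=r.get_obs();print(o["clock"],o["tcp_pos"],o["joints"],o["grip_width"],r.tcp_to_tips)
print(rel([.49,.01,.42],96))
E
```

```text
1.9 [0.38290093 0.3161189  0.39984539] [-1.05738221  0.05525706  0.25629021  1.77550767 -0.01518831  1.31292652
 -0.16127102] -0.00012199720982342184 0.019
(array([-1.239, -0.383, -0.081]), array([-0.   , -0.   ,  0.338]))
```

Emit:
servo_tool:
  commands:
    - [[-1,-0.38,-0.08],[0,0,0.34]]
    - [[-1,-0.38,-0.08],[0,0,0.34]]
    - [[-1,-0.38,-0.08],[0,0,0.34]]
    - [[-1,-0.38,-0.08],[0,0,0.34]]
    - [[-1,-0.38,-0.08],[0,0,0.34]]
    - [[-1,-0.38,-0.08],[0,0,0.34]]
    - [[-1,-0.38,-0.08],[0,0,0.34]]
    - [[-1,-0.38,-0.08],[0,0,0.34]]
    - [[-1,-0.38,-0.08],[0,0,0.34]]

```text
clock: 2.8
tcp_pos: [0.4551, 0.06, 0.4196]
orientation: [-2.101, -2.335, 0.002]
contact_force: [-0.4, -0.5, 0.4]
grip_width: 0.0002
gripper_force: 0.0
```

```bash
cat >> h.py <<'E'
def ww(uv,z,T):
    m=r.camera_model("wrist")
    d=np.array([(uv[0]-m["cx"])/m["fx"],(uv[1]-m["cy"])/m["fy"],1.])
    v=T[:3,:3]@d
    return T[:3,3]+v*(z-T[2,3])/v[2]
def wT():
    o=r.get_obs();A=np.eye(4);A[:3,:3]=R.from_rotvec(o["orientation"]).as_matrix();A[:3,3]=o["tcp_pos"]
    return A@np.array(r.camera_model("wrist")["hand_eye"])
E
python3 - <<'E'
from h import *
np.set_printoptions(precision=4,suppress=True)
o=r.get_obs();print(o["clock"],o["tcp_pos"],o["joints"],o["contact_force"])
T=wT();np.save("T1.npy",T);im,d=r.grab_frame("wrist");cv2.imwrite("pics/w1.png",im[:,:,::-1]);np.save("d1.npy",d)
print(T[:3,3],np.array(r.camera_model("wrist")["hand_eye"]))
for t,z in(("swing_a",.026),("tip_a",.036),("mount_a",.012),("panel",.012),("screw_cup",.02),("fixture",0)):
    for q in r.mark_of("wrist",t)[:3]:
        print(t,round(q["confidence"],2),np.round(q["uv"]),ww(q["uv"],z,T))
E
```

```text
2.8 [0.4551 0.06   0.4196] [-0.8031 -0.0485  0.5219  1.8258  0.025   1.3592 -0.182 ] [-0.3717 -0.5012  0.3619]
[0.4468 0.1319 0.5431] [[-0.0008 -0.9585 -0.2851  0.0723]
 [ 1.     -0.001   0.0004 -0.0009]
 [-0.0007 -0.2851  0.9585 -0.1236]
 [ 0.      0.      0.      1.    ]]
swing_a 0.7 [357. 263.] [ 0.5265 -0.121   0.026 ]
tip_a 0.98 [462.  97.] [0.6396 0.1582 0.036 ]
mount_a 0.74 [354. 262.] [ 0.5231 -0.1253  0.012 ]
mount_a 0.68 [408.  98.] [0.5685 0.1489 0.012 ]
panel 0.77 [375. 182.] [0.5388 0.0179 0.012 ]
screw_cup 0.73 [406.  94.] [0.5629 0.1549 0.02  ]
screw_cup 0.65 [376. 185.] [0.5398 0.0145 0.02  ]
```

View pics/w1.png

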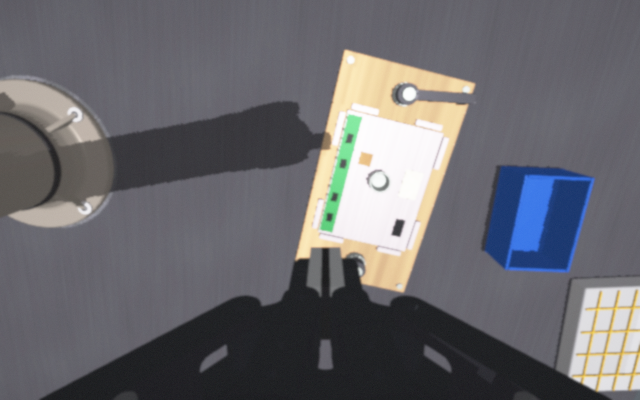

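The wrist view shows the plate corners at about (346,50), (475,84), (405,291) and (297,262). swing_b's bolt is at (408,94) and its bar runs to (475,99); swing_a is hidden behind the fingers. I'll fit the plate edges.

Run:
```python
from h import *
np.set_printoptions(precision=4,suppress=True)
T=np.load("T1.npy");im=cv2.imread("pics/w1.png")
P=[ww(c,.012,T)[:2] for c in((346,50),(475,84),(405,291),(297,262))]
P=np.array(P);print(P,np.linalg.norm(P-np.roll(P,-1,0),axis=1))
e=P[1]-P[2];print("long edges deg",np.degrees(np.arctan2(*e[::-1])),np.degrees(np.arctan2(*(P[0]-P[3])[::-1])),"short",np.degrees(np.arctan2(*(P[1]-P[0])[::-1])))
print("centre",P.mean(0))
print("bolt b",ww((408,94),.053,T),"b end",ww((475,99),.046,T))
c=cv2.resize(im[30:300,280:490],None,fx=2.2,fy=2.2,interpolation=cv2.INTER_CUBIC)
t=cv2.imread("pics/top0.png")[180:262,240:372];t=cv2.resize(t,None,fx=2.4,fy=2.4,interpolation=cv2.INTER_CUBIC)
o=np.zeros((600,800,3),np.uint8);o[:594,:462]=c;o[:t.shape[0],470:470+t.shape[1]]=t
cv2.imwrite("pics/c1.png",o)
# wood mask
h=cv2.cvtColor(im,cv2.COLOR_BGR2HSV)
m=cv2.inRange(h,(8,50,60),(28,255,255));m[:,:280]=0;m[:,490:]=0;m[295:]=0
cs=max(cv2.findContours(cv2.morphologyEx(m,cv2.MORPH_CLOSE,np.ones((5,5))),0,1)[0],key=cv2.contourArea)[:,0]
W=np.array([ww(p,.012,T)[:2] for p in cv2.convexHull(cs)[:,0]],np.float32)
b=cv2.minAreaRect(W*1000);print(b)
```

```text
[[ 0.469   0.2052]
 [ 0.6639  0.1792]
 [ 0.6202 -0.1728]
 [ 0.426  -0.1365]] [0.1966 0.3546 0.1976 0.3444]
long edges deg 82.91853571832206 82.8237176573783 short -7.613056332473396
centre [0.5448 0.0188]
bolt b [0.5587 0.1532 0.053 ] b end [0.6546 0.1567 0.046 ]
((541.4939575195312, 15.3369140625), (360.92401123046875, 201.82037353515625), 82.5838394165039)
```

View pics/c1.png

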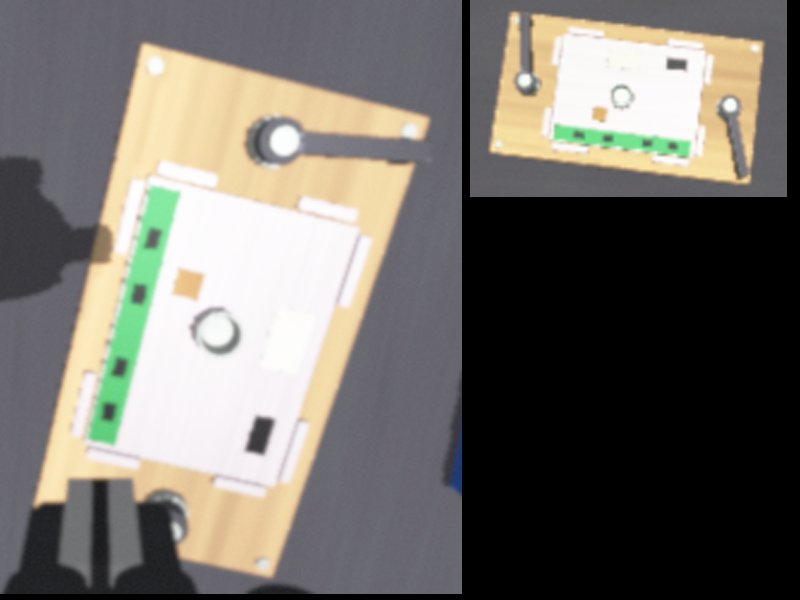

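The fitted plate measures 361×202 mm, which matches the 360×200 given. Its centre is (0.5415, 0.0153) and its y axis is at 82.6°. The pivots that follow agree with the bolts I measured. Next I'll plan swing_b, pushed clockwise from its outer side.

```bash
cat >> h.py <<'E'
C=np.array([.5415,.0153]);AX=82.6
u=lambda a:np.array([np.cos(np.radians(a)),np.sin(np.radians(a))])
PB=C+.14*u(AX);PA=C-.14*u(AX)
def tgt(P,th,gap=0,rad=.065,z=.056): # finger on the counter-clockwise side of the bar
    return np.append(P+rad*u(th)+(.018+gap)*u(th+90),z),th+90
E
python3 - <<'E'
from h import *
print(PA,PB)
print(rel(*tgt(PB,2,.02,z=.15)))
E
```

```text
[ 0.52346862 -0.12353396] [0.55953138 0.15413396]
(array([0.476, 0.723, 1.081]), array([-0.   ,  0.   ,  0.042]))
```

Emit:
servo_tool:
  commands:
    - [[0.476,0.723,1.0],[0,0,0.042]]
    - [[0.476,0.723,1.0],[0,0,0.042]]
    - [[0.476,0.723,1.0],[0,0,0.042]]
    - [[0.476,0.723,1.0],[0,0,0.042]]
    - [[0.476,0.723,1.0],[0,0,0.042]]
    - [[0.476,0.723,1.0],[0,0,0.042]]
    - [[0.476,0.723,1.0],[0,0,0.042]]
    - [[0.476,0.723,1.0],[0,0,0.042]]
    - [[0.476,0.723,1.0],[0,0,0.042]]

```text
clock: 4.05
tcp_pos: [0.6232, 0.1935, 0.1701]
orientation: [2.182, 2.26, -0.002]
contact_force: [-0.4, -0.3, 0.5]
grip_width: -0.0001
gripper_force: 0.0
```

Run:
```python
from h import *
np.set_printoptions(precision=4,suppress=True)
o=r.get_obs();print(o["clock"],o["tcp_pos"],o["joints"],o["contact_force"])
print(rel(*tgt(PB,2,.02)))
im,d=r.grab_frame("side");cv2.imwrite("pics/s1.png",cv2.resize(im[130:300,250:470,::-1],None,fx=3,fy=3))
T=wT();im,d=r.grab_frame("wrist");cv2.imwrite("pics/w2.png",im[:,:,::-1])
for t,z in(("tip_a",.036),("mount_a",.012)):
    for q in r.mark_of("wrist",t)[:3]:
        print(t,round(q["confidence"],2),np.round(q["uv"]),ww(q["uv"],z,T))
```

```text
4.05 [0.6232 0.1935 0.1701] [-0.7232  0.5565  0.4614  1.7085 -0.293   0.947  -0.1142] [-0.3584 -0.3012  0.5141]
(array([0.004, 0.   , 0.456]), array([-0.001,  0.001, -0.   ]))
tip_a 0.93 [344. 239.] [0.6398 0.1573 0.036 ]
mount_a 0.68 [254. 229.] [0.5613 0.1547 0.012 ]
```

View pics/s1.png

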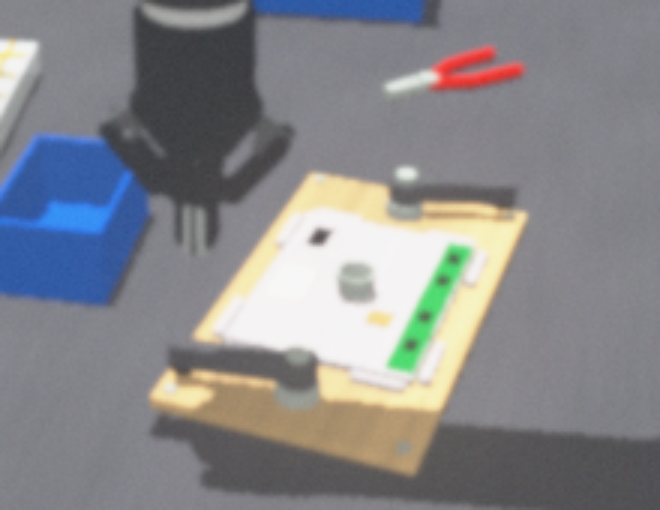

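The side view shows the closed fingertips at full-frame pixel (315,213), clear above swing_b's outer side. Next I'll descend.

Emit:
servo_tool:
  commands:
    - [[0.004,0,0.2],[0,0,0]]
    - [[0.004,0,0.3],[0,0,0]]
    - [[0.004,0,0.4],[0,0,0]]
    - [[0.004,0,0.456],[0,0,0]]
    - [[0.004,0,0.456],[0,0,0]]
    - [[0.004,0,0.456],[0,0,0]]

```text
clock: 4.85
tcp_pos: [0.6241, 0.1949, 0.0577]
orientation: [2.182, 2.259, 0.002]
contact_force: [0.0, -0.1, -0.6]
grip_width: 0.0001
gripper_force: 0.0
```

Run:
```python
from h import *
m=r.camera_model("side");Ti=np.linalg.inv(np.array(m["extrinsics"]))
for z in (.151,.138):
    p=Ti@[.6232,.1935,z,1];print(z,m["fx"]*p[0]/p[2]+m["cx"],m["fy"]*p[1]/p[2]+m["cy"])
o=r.get_obs();print(o["contact_force"],o["tcp_pos"])
T=[]
for k in range(1,20):
    th=2-48*k/19; s,t=rel(*tgt(PB,th,max(0,.02*(1-k/4))))
    T.append([s.round(3).tolist(),[0,0,float(t[2])]])
T.append(T[-1]);print(T)
```

```text
0.151 315.4500369973354 213.8323818867713
0.138 315.51986506964306 219.31667950733356
[ 0.01580668 -0.14208623 -0.59903934] [0.62411168 0.19494303 0.0576887 ]
[[[-0.034, 0.002, 0.007], [0, 0, 0.028]], [[-0.065, 0.005, 0.007], [0, 0, 0.056]], [[-0.097, 0.006, 0.007], [0, 0, 0.084]], [[-0.129, 0.005, 0.007], [0, 0, 0.112]], [[-0.141, 0.006, 0.007], [0, 0, 0.14]], [[-0.153, 0.006, 0.007], [0, 0, 0.168]], [[-0.165, 0.006, 0.007], [0, 0, 0.196]], [[-0.176, 0.005, 0.007], [0, 0, 0.224]], [[-0.188, 0.004, 0.007], [0, 0, 0.252]], [[-0.2, 0.002, 0.007], [0, 0, 0.28]], [[-0.212, -0.0, 0.007], [0, 0, 0.308]], [[-0.223, -0.003, 0.007], [0, 0, 0.337]], [[-0.235, -0.006, 0.007], [0, 0, 0.365]], [[-0.246, -0.01, 0.007], [0, 0, 0.393]], [[-0.257, -0.014, 0.007], [0, 0, 0.421]], [[-0.268, -0.019, 0.007], [0, 0, 0.449]], [[-0.279, -0.024, 0.007], [0, 0, 0.477]], [[-0.289, -0.03, 0.007], [0, 0, 0.505]], [[-0.299, -0.036, 0.007], [0, 0, 0.533]], [[-0.299, -0.036, 0.007], [0, 0, 0.533]]]
```

The tip offset is confirmed. I'll go 10 mm lower during the approach and push swing_b through its first half.

Emit:
servo_tool:
  commands:
    - [[-0.034,0.002,0.02],[0,0,0.028]]
    - [[-0.065,0.005,0.04],[0,0,0.056]]
    - [[-0.097,0.006,0.04],[0,0,0.084]]
    - [[-0.129,0.005,0.04],[0,0,0.112]]
    - [[-0.141,0.006,0.04],[0,0,0.14]]
    - [[-0.153,0.006,0.04],[0,0,0.168]]
    - [[-0.165,0.006,0.04],[0,0,0.196]]
    - [[-0.176,0.005,0.04],[0,0,0.224]]
    - [[-0.188,0.004,0.04],[0,0,0.252]]
    - [[-0.2,0.002,0.04],[0,0,0.28]]
    - [[-0.212,0,0.04],[0,0,0.308]]
    - [[-0.223,-0.003,0.04],[0,0,0.337]]
    - [[-0.235,-0.006,0.04],[0,0,0.365]]
    - [[-0.246,-0.01,0.04],[0,0,0.393]]
    - [[-0.257,-0.014,0.04],[0,0,0.421]]
    - [[-0.268,-0.019,0.04],[0,0,0.449]]
    - [[-0.279,-0.024,0.04],[0,0,0.477]]
    - [[-0.289,-0.03,0.04],[0,0,0.505]]
    - [[-0.299,-0.036,0.04],[0,0,0.533]]
    - [[-0.299,-0.036,0.04],[0,0,0.533]]

```text
clock: 6.85
tcp_pos: [0.6169, 0.1197, 0.0465]
orientation: [-2.914, -1.174, -0.0]
contact_force: [0.2, 2.1, 0.6]
grip_width: 0.0001
gripper_force: 0.5
```

Run:
```python
from h import *
o=r.get_obs();print(o["contact_force"],o["tcp_pos"],tgt(PB,-46),o["joints"])
im,d=r.grab_frame("side");cv2.imwrite("pics/s2.png",cv2.resize(im[130:300,250:470,::-1],None,fx=3,fy=3))
T=[]
for k in range(1,20):
    th=-46-49.4*k/19; s,t=rel(*tgt(PB,th,0,z=.048))
    T.append([s.round(3).tolist(),[0,0,float(t[2])]])
T.append(T[-1]);print(T)
```

```text
[0.17649928 2.09601392 0.60324301] [0.61693603 0.11971651 0.04653981] (array([0.61763229, 0.11988073, 0.056     ]), 44) [-0.70986195  0.73441145  0.59308127  1.84007679 -0.58377315  0.74788422
 -0.59981585]
[[[-0.009, 0.004, -0.006], [0, 0, 0.029]], [[-0.021, 0.007, -0.006], [0, 0, 0.058]], [[-0.033, 0.009, -0.006], [0, 0, 0.087]], [[-0.045, 0.01, -0.006], [0, 0, 0.115]], [[-0.058, 0.011, -0.006], [0, 0, 0.144]], [[-0.07, 0.011, -0.006], [0, 0, 0.173]], [[-0.082, 0.011, -0.006], [0, 0, 0.202]], [[-0.094, 0.01, -0.006], [0, 0, 0.231]], [[-0.107, 0.008, -0.006], [0, 0, 0.26]], [[-0.119, 0.007, -0.006], [0, 0, 0.289]], [[-0.131, 0.004, -0.006], [0, 0, 0.318]], [[-0.142, 0.001, -0.006], [0, 0, 0.347]], [[-0.154, -0.003, -0.006], [0, 0, 0.375]], [[-0.166, -0.007, -0.006], [0, 0, 0.404]], [[-0.177, -0.011, -0.006], [0, 0, 0.433]], [[-0.188, -0.016, -0.006], [0, 0, 0.462]], [[-0.199, -0.022, -0.006], [0, 0, 0.491]], [[-0.21, -0.028, -0.006], [0, 0, 0.52]], [[-0.22, -0.035, -0.006], [0, 0, 0.549]], [[-0.22, -0.035, -0.006], [0, 0, 0.549]]]
```

View pics/s2.png

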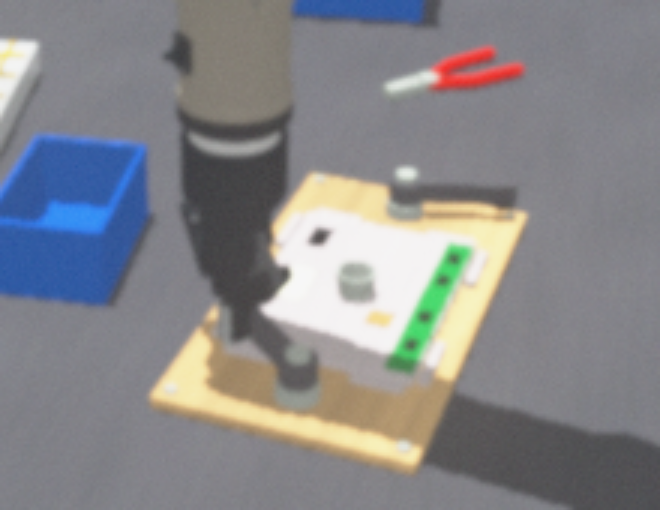

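swing_b is about halfway round, with the finger flat on it and a contact force near 2 N. I'll continue to 2° short of the goal.

Emit:
servo_tool:
  commands:
    - [[-0.009,0.004,0],[0,0,0.029]]
    - [[-0.021,0.007,0],[0,0,0.058]]
    - [[-0.033,0.009,0],[0,0,0.087]]
    - [[-0.045,0.01,0],[0,0,0.115]]
    - [[-0.058,0.011,0],[0,0,0.144]]
    - [[-0.07,0.011,0],[0,0,0.173]]
    - [[-0.082,0.011,0],[0,0,0.202]]
    - [[-0.094,0.01,0],[0,0,0.231]]
    - [[-0.107,0.008,0],[0,0,0.26]]
    - [[-0.119,0.007,0],[0,0,0.289]]
    - [[-0.131,0.004,0],[0,0,0.318]]
    - [[-0.142,0.001,0],[0,0,0.347]]
    - [[-0.154,-0.003,0],[0,0,0.375]]
    - [[-0.166,-0.007,0],[0,0,0.404]]
    - [[-0.177,-0.011,0],[0,0,0.433]]
    - [[-0.188,-0.016,0],[0,0,0.462]]
    - [[-0.199,-0.022,0],[0,0,0.491]]
    - [[-0.21,-0.028,0],[0,0,0.52]]
    - [[-0.22,-0.035,0],[0,0,0.549]]
    - [[-0.22,-0.035,0],[0,0,0.549]]

```text
clock: 8.9
tcp_pos: [0.5717, 0.0877, 0.0467]
orientation: [3.138, -0.148, 0.002]
contact_force: [1.4, 0.5, 0.4]
grip_width: -0.0
gripper_force: 0.7
```

```bash
cat >> h.py <<'E'
def look(c,P):
    "bar angle from tip mark and P"
    T=wT() if c=="wrist" else None
    im,d=r.grab_frame(c)
    for q in r.mark_of(c,"tip_a")[:3]:
        p=ww(q["uv"],.036,T) if c=="wrist" else w(c,q["uv"],z=.036)
        for n,X in(("A",PA),("B",PB)):
            v=p[:2]-X
            if np.linalg.norm(v)<.11: print(c,n,round(q["confidence"],2),np.round(q["uv"]),p.round(4),"ang",np.degrees(np.arctan2(v[1],v[0])).round(1),"len",np.linalg.norm(v).round(3))
    return im
E
python3 - <<'E'
from h import *
o=r.get_obs();print(o["contact_force"],o["tcp_pos"],tgt(PB,-95.4),o["joints"])
look("side",0);look("wrist",0);look("top",0)
print(rel(*tgt(PB,-97.4,z=.048)))
E
```

```text
[1.40345114 0.54462974 0.36810502] [0.57174606 0.08773728 0.04666905] (array([0.57133446, 0.08772849, 0.056     ]), -5.400000000000006) [-0.83647092  0.75713861  0.80299924  1.97226322 -0.79756269  0.76150262
 -1.21865264]
side A 0.79 [420. 194.] [ 0.4358 -0.1413  0.036 ] ang -168.6 len 0.089
side B 0.63 [363. 232.] [0.5464 0.0641 0.036 ] ang -98.3 len 0.091
wrist B 0.65 [365. 310.] [0.551  0.0713 0.036 ] ang -95.9 len 0.083
top A 0.77 [354. 251.] [ 0.4365 -0.1446  0.036 ] ang -166.4 len 0.089
top B 0.62 [291. 216.] [0.552  0.0615 0.036 ] ang -94.7 len 0.093
(array([-0.011,  0.003, -0.006]), array([ 0.   , -0.   ,  0.023]))
```

Now the last 2°, then back off along tool x and lift.

Emit:
servo_tool:
  commands:
    - [[-0.005,0.002,0],[0,0,0.012]]
    - [[-0.011,0.003,0],[0,0,0.023]]
    - [[-0.011,0.003,0],[0,0,0.023]]
    - [[-0.011,0.003,0],[0,0,0.023]]
    - [[0.03,0.003,0],[0,0,0.023]]
    - [[0.12,0.003,0],[0,0,0.023]]
    - [[0.16,0.003,-0.15],[0,0,0.023]]
    - [[0.16,0.003,-0.35],[0,0,0.023]]
    - [[0.16,0.003,-0.55],[0,0,0.023]]
    - [[0.16,0.003,-0.75],[0,0,0.023]]
    - [[0.16,0.003,-0.95],[0,0,0.023]]
    - [[0.16,0.003,-0.95],[0,0,0.023]]
    - [[0.16,0.003,-0.95],[0,0,0.023]]

```text
clock: 10.5
tcp_pos: [0.6113, 0.0837, 0.2844]
orientation: [-3.134, 0.203, -0.001]
contact_force: [-0.8, 0.7, -1.0]
grip_width: -0.0003
gripper_force: 0.0
```

Run:
```python
from h import *
o=r.get_obs();print(o["clock"],o["tcp_pos"],o["joints"])
look("side",0);im=look("wrist",0);cv2.imwrite("pics/w3.png",im[:,:,::-1]);np.save("T3.npy",wT())
look("top",0)
```

```text
10.5 [0.61134764 0.08365807 0.28442541] [-0.97534881  0.55249821  1.08528606  1.70996797 -0.52185211  1.20135821
 -1.45553459]
side B 0.84 [364. 231.] [0.5464 0.0603 0.036 ] ang -97.9 len 0.095
side A 0.81 [418. 192.] [ 0.4408 -0.1508  0.036 ] ang -161.7 len 0.087
wrist B 0.84 [340. 220.] [0.5492 0.0746 0.036 ] ang -97.4 len 0.08
wrist A 0.66 [526. 278.] [ 0.4452 -0.141   0.036 ] ang -167.4 len 0.08
top A 0.77 [353. 254.] [ 0.4244 -0.1411  0.036 ] ang -169.9 len 0.101
top B 0.68 [290. 216.] [0.552  0.0641 0.036 ] ang -94.8 len 0.09
```

View pics/w3.png

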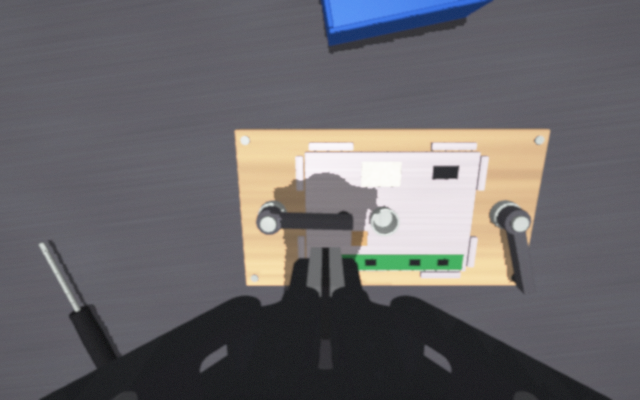

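swing_b now lies along the plate's y axis, with its bolt at (268,222) and its foot at (342,220); both plate edges are horizontal in this view. swing_a is at bolt (519,222) with its bar pointing down to (527,292). Next I'll go to swing_a's outer side.

Run:
```python
from h import *
p,y=tgt(PA,192.5,.02,z=.15);print(p,rel(p,50))
```

```text
[ 0.46823408 -0.17470179  0.15      ] (array([-0.429,  1.098,  0.532]), array([-0.   ,  0.002, -0.638]))
```

Emit:
servo_tool:
  commands:
    - [[-0.43,1,0.1],[0,0,-0.64]]
    - [[-0.43,1,0.1],[0,0,-0.64]]
    - [[-0.43,1,0.1],[0,0,-0.64]]
    - [[-0.43,1,0.1],[0,0,-0.64]]
    - [[-0.43,1,0.1],[0,0,-0.64]]
    - [[-0.43,1,0.1],[0,0,-0.64]]
    - [[-0.43,1,0.1],[0,0,-0.64]]
    - [[-0.43,1,0.1],[0,0,-0.64]]
    - [[-0.43,1,0.1],[0,0,-0.64]]

```text
clock: 11.7
tcp_pos: [0.4722, -0.1501, 0.2585]
orientation: [-2.847, -1.328, 0.001]
contact_force: [0.0, 0.3, 0.3]
grip_width: 0.0001
gripper_force: 0.0
```

Run:
```python
from h import *
o=r.get_obs();print(o["tcp_pos"],o["joints"]);p,y=tgt(PA,192.5,.02,z=.15);print(rel(p,y-180))
```

```text
[ 0.47216756 -0.15005173  0.25853991] [-0.61790598  0.23513798  0.94540469  2.00900402 -0.22551476  1.00542795
 -0.26138452]
(array([-0.086,  0.052,  0.434]), array([-0.   ,  0.   , -0.583]))
```

Emit:
servo_tool:
  commands:
    - [[-0.086,0.052,0.2],[0,0,-0.583]]
    - [[-0.086,0.052,0.3],[0,0,-0.583]]
    - [[-0.086,0.052,0.4],[0,0,-0.583]]
    - [[-0.086,0.052,0.434],[0,0,-0.583]]
    - [[-0.086,0.052,0.434],[0,0,-0.583]]
    - [[-0.086,0.052,0.434],[0,0,-0.583]]
    - [[-0.086,0.052,0.434],[0,0,-0.583]]
    - [[-0.086,0.052,0.434],[0,0,-0.583]]

```text
clock: 12.5
tcp_pos: [0.4687, -0.1746, 0.1499]
orientation: [-1.964, -2.451, 0.001]
contact_force: [0.9, 0.2, 0.4]
grip_width: -0.0004
gripper_force: 0.0
```

Run:
```python
from h import *
o=r.get_obs();print(o["clock"],o["tcp_pos"],o["joints"]);p,y=tgt(PA,192.5,.02,z=.048);print(rel(p,y-180))
im=look("wrist",0);cv2.imwrite("pics/w4.png",im[:,:,::-1])
```

```text
12.5 [ 0.46866609 -0.1746035   0.14987609] [-0.2568401   0.3678185   0.59963202  2.09176616 -0.29697078  0.76485763
  0.74816805]
(array([-0.   , -0.001,  0.408]), array([-0.   , -0.   ,  0.001]))
wrist A 0.77 [302. 147.] [ 0.4427 -0.1373  0.036 ] ang -170.4 len 0.082
```

View pics/w4.png

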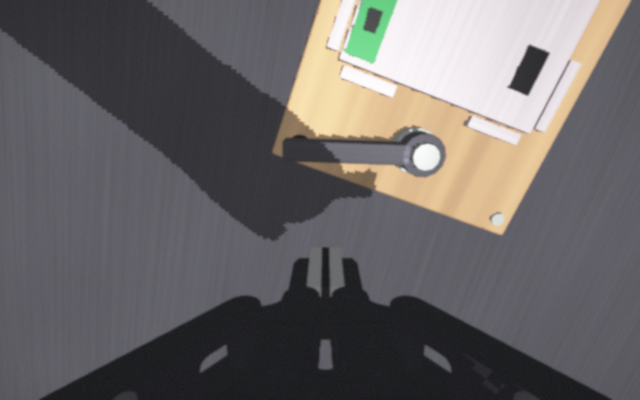

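The view shows swing_a's bar from the bolt (427,156) to its end (285,149), with the fingers clear on the outer side. Next I'll descend.

Emit:
servo_tool:
  commands:
    - [[0,0,0.2],[0,0,0]]
    - [[0,0,0.3],[0,0,0]]
    - [[0,0,0.38],[0,0,0]]
    - [[0,0,0.41],[0,0,0]]
    - [[0,0,0.41],[0,0,0]]
    - [[0,0,0.41],[0,0,0]]

```text
clock: 13.2
tcp_pos: [0.4689, -0.1754, 0.0485]
orientation: [1.964, 2.451, 0.0]
contact_force: [0.2, -0.0, 0.5]
grip_width: -0.0001
gripper_force: 0.0
```

```bash
cat >> h.py <<'E'
def plan(a,b,g):
    T=[]
    for k in range(1,20):
        th=a+(b-a)*k/19;p,y=tgt(PA,th,max(0,g*(1-k/4)),z=.047);s,t=rel(p,y-180)
        T.append([s.tolist(),[0,0,float(t[2])]])
    o=r.get_obs();print(o["tcp_pos"],o["contact_force"],o["joints"]);print(T)
E
python3 -c "
from h import *
plan(192.5,138,.02)"
```

```text
[ 0.46887366 -0.17543316  0.04845829] [ 0.20267222 -0.01219597  0.50323693] [-0.13696919  0.5428424   0.46615319  2.14033054 -0.45737287  0.5532304
  0.88588331]
[[[0.037, -0.008, 0.006], [0, 0, 0.033]], [[0.07, -0.012, 0.006], [0, 0, 0.065]], [[0.103, -0.013, 0.006], [0, 0, 0.097]], [[0.137, -0.011, 0.006], [0, 0, 0.128]], [[0.15, -0.011, 0.006], [0, 0, 0.16]], [[0.164, -0.011, 0.006], [0, 0, 0.192]], [[0.177, -0.011, 0.006], [0, 0, 0.224]], [[0.19, -0.009, 0.006], [0, 0, 0.256]], [[0.204, -0.007, 0.006], [0, 0, 0.288]], [[0.217, -0.004, 0.006], [0, 0, 0.32]], [[0.23, -0.001, 0.006], [0, 0, 0.352]], [[0.243, 0.003, 0.006], [0, 0, 0.383]], [[0.256, 0.008, 0.006], [0, 0, 0.415]], [[0.268, 0.013, 0.006], [0, 0, 0.447]], [[0.28, 0.019, 0.006], [0, 0, 0.479]], [[0.292, 0.026, 0.006], [0, 0, 0.511]], [[0.303, 0.033, 0.006], [0, 0, 0.543]], [[0.315, 0.041, 0.006], [0, 0, 0.575]], [[0.325, 0.049, 0.006], [0, 0, 0.607]]]
```

Emit:
servo_tool:
  commands:
    - [[0.037,-0.008,0.006],[0,0,0.033]]
    - [[0.07,-0.012,0.006],[0,0,0.065]]
    - [[0.103,-0.013,0.006],[0,0,0.097]]
    - [[0.137,-0.011,0.006],[0,0,0.128]]
    - [[0.15,-0.011,0.006],[0,0,0.16]]
    - [[0.164,-0.011,0.006],[0,0,0.192]]
    - [[0.177,-0.011,0.006],[0,0,0.224]]
    - [[0.19,-0.009,0.006],[0,0,0.256]]
    - [[0.204,-0.007,0.006],[0,0,0.288]]
    - [[0.217,-0.004,0.006],[0,0,0.32]]
    - [[0.23,-0.001,0.006],[0,0,0.352]]
    - [[0.243,0.003,0.006],[0,0,0.383]]
    - [[0.256,0.008,0.006],[0,0,0.415]]
    - [[0.268,0.013,0.006],[0,0,0.447]]
    - [[0.28,0.019,0.006],[0,0,0.479]]
    - [[0.292,0.026,0.006],[0,0,0.511]]
    - [[0.303,0.033,0.006],[0,0,0.543]]
    - [[0.315,0.041,0.006],[0,0,0.575]]
    - [[0.325,0.049,0.006],[0,0,0.607]]
    - [[0.325,0.049,0.006],[0,0,0.607]]

```text
clock: 15.2
tcp_pos: [0.4631, -0.0929, 0.0472]
orientation: [2.87, 1.277, 0.002]
contact_force: [-0.0, 0.4, -0.0]
grip_width: -0.0
gripper_force: 0.0
```

```bash
python3 -c "
from h import *
plan(138,84.6,0);print(tgt(PA,138));look('side',0)"
```

```text
[ 0.46310779 -0.09286552  0.04719504] [-0.02387068  0.4426632  -0.01123186] [-0.50257465  0.59067629  0.72454477  2.2160161  -0.73206946  0.58610574
  0.04017452]
[[[0.011, -0.002, 0.001], [0, 0, 0.031]], [[0.024, -0.004, 0.001], [0, 0, 0.062]], [[0.037, -0.006, 0.001], [0, 0, 0.094]], [[0.05, -0.008, 0.001], [0, 0, 0.125]], [[0.064, -0.008, 0.001], [0, 0, 0.156]], [[0.077, -0.008, 0.001], [0, 0, 0.187]], [[0.09, -0.008, 0.001], [0, 0, 0.218]], [[0.103, -0.006, 0.001], [0, 0, 0.25]], [[0.116, -0.004, 0.001], [0, 0, 0.281]], [[0.129, -0.002, 0.001], [0, 0, 0.312]], [[0.142, 0.001, 0.001], [0, 0, 0.343]], [[0.155, 0.005, 0.001], [0, 0, 0.375]], [[0.167, 0.01, 0.001], [0, 0, 0.406]], [[0.18, 0.015, 0.001], [0, 0, 0.437]], [[0.192, 0.02, 0.001], [0, 0, 0.468]], [[0.203, 0.027, 0.001], [0, 0, 0.5]], [[0.215, 0.033, 0.001], [0, 0, 0.531]], [[0.226, 0.041, 0.001], [0, 0, 0.562]], [[0.236, 0.049, 0.001], [0, 0, 0.593]]]
(array([ 0.46311985, -0.09341708,  0.056     ]), 228)
side A 0.9 [407. 207.] [ 0.4606 -0.0698  0.036 ] ang 139.5 len 0.083
side B 0.74 [368. 229.] [0.5371 0.0524 0.036 ] ang -102.4 len 0.104
```

Emit:
servo_tool:
  commands:
    - [[0.011,-0.002,0],[0,0,0.031]]
    - [[0.024,-0.004,0],[0,0,0.062]]
    - [[0.037,-0.006,0],[0,0,0.094]]
    - [[0.05,-0.008,0],[0,0,0.125]]
    - [[0.064,-0.008,0],[0,0,0.156]]
    - [[0.077,-0.008,0],[0,0,0.187]]
    - [[0.09,-0.008,0],[0,0,0.218]]
    - [[0.103,-0.006,0],[0,0,0.25]]
    - [[0.116,-0.004,0],[0,0,0.281]]
    - [[0.129,-0.002,0],[0,0,0.312]]
    - [[0.142,0.001,0],[0,0,0.343]]
    - [[0.155,0.005,0],[0,0,0.375]]
    - [[0.167,0.01,0],[0,0,0.406]]
    - [[0.18,0.015,0],[0,0,0.437]]
    - [[0.192,0.02,0],[0,0,0.468]]
    - [[0.203,0.027,0],[0,0,0.5]]
    - [[0.215,0.033,0],[0,0,0.531]]
    - [[0.226,0.041,0],[0,0,0.562]]
    - [[0.236,0.049,0],[0,0,0.593]]
    - [[0.236,0.049,0],[0,0,0.593]]

```text
clock: 17.3
tcp_pos: [0.5113, -0.0572, 0.0464]
orientation: [-3.138, 0.146, 0.0]
contact_force: [-0.9, 1.8, 0.4]
grip_width: 0.0001
gripper_force: 0.3
```

```bash
python3 -c "
from h import *
o=r.get_obs();print(o['tcp_pos'],tgt(PA,84.6),o['contact_force'],o['joints'])
for c in('side','wrist'):look(c,0)
p,y=tgt(PA,82.6,z=.047);print(rel(p,y-180))"
```

```text
[ 0.51133126 -0.05716049  0.04639389] (array([ 0.51166554, -0.05712849,  0.056     ]), 174.6) [-0.86885432  1.75037253  0.41119147] [-0.70716219  0.76584693  0.95284492  2.12680211 -0.95499058  0.76533036
 -0.78337616]
side B 0.71 [363. 233.] [0.5462 0.0704 0.036 ] ang -99.1 len 0.085
side A 0.68 [377. 210.] [ 0.5309 -0.0365  0.036 ] ang 85.1 len 0.087
wrist B 0.98 [  7. 223.] [0.5464 0.0724 0.036 ] ang -99.1 len 0.083
wrist A 0.68 [278. 236.] [ 0.53   -0.0396  0.036 ] ang 85.5 len 0.084
(array([ 0.011, -0.005, -0.002]), array([-0.   , -0.   ,  0.023]))
```

Emit:
servo_tool:
  commands:
    - [[0.006,-0.002,0],[0,0,0.012]]
    - [[0.012,-0.005,0],[0,0,0.023]]
    - [[0.012,-0.005,0],[0,0,0.023]]
    - [[0.012,-0.005,0],[0,0,0.023]]
    - [[-0.03,-0.005,0],[0,0,0.023]]
    - [[-0.12,-0.005,0],[0,0,0.023]]
    - [[-0.16,-0.005,-0.15],[0,0,0.023]]
    - [[-0.16,-0.005,-0.35],[0,0,0.023]]
    - [[-0.16,-0.05,-0.55],[0,0,0.023]]
    - [[-0.16,-0.1,-0.75],[0,0,0.023]]
    - [[-0.16,-0.2,-0.95],[0,0,0.023]]
    - [[-0.16,-0.25,-1],[0,0,0.023]]
    - [[-0.16,-0.25,-1],[0,0,0.023]]

```text
clock: 18.8
tcp_pos: [0.4787, 0.0109, 0.2984]
orientation: [-3.13, 0.196, -0.007]
contact_force: [0.2, 0.7, -0.3]
grip_width: 0.0
gripper_force: 0.0
```

Run:
```python
from h import *
o=r.get_obs();print(o["clock"],o["tcp_pos"],o["joints"])
np.save("T5.npy",wT())
for c in('side','top'):look(c,0)
im=look("wrist",0);cv2.imwrite("pics/w5.png",im[:,:,::-1])
```

```text
18.8 [0.47873589 0.01086283 0.29840047] [-1.31935914  0.31833717  1.44700384  2.0040776  -0.35857887  1.11890197
 -1.41361627]
side B 0.85 [363. 232.] [0.5474 0.0652 0.036 ] ang -97.8 len 0.09
side A 0.6 [377. 205.] [ 0.5342 -0.0598  0.036 ] ang 80.5 len 0.065
top A 0.73 [322. 224.] [ 0.524  -0.0401  0.036 ] ang 89.7 len 0.083
top B 0.24 [263. 214.] [0.5585 0.1536 0.036 ] ang -152.1 len 0.001
wrist B 0.91 [255. 109.] [0.5492 0.0741 0.036 ] ang -97.3 len 0.081
wrist A 0.8 [362. 108.] [ 0.535  -0.0412  0.036 ] ang 82.0 len 0.083
```

View pics/w5.png

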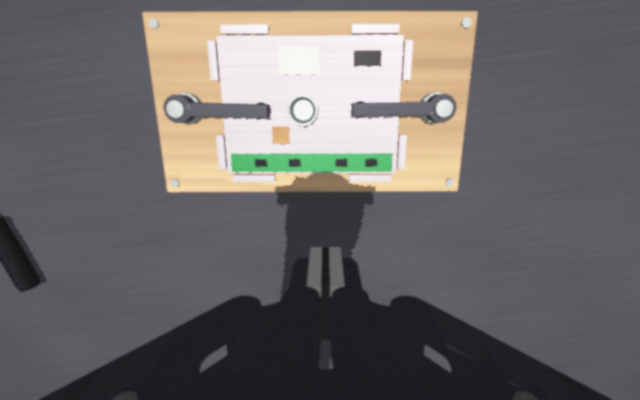

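The wrist view shows both arms collinear at row ~110, with feet at (265,111) and (357,109) over the panel. The cup at (303,110) and the panel haven't moved. The measured angles are -97.3° and 82.0°, against -97.4° and 82.6° wanted, and the hand is clear.

```bash
python3 -c "
from h import *
print(r.hand_in())"
```

```text
the job is handed in; nothing more can be done
None
```

Both swing arms now lie square across the panel edges, pointing at each other to within about 1° by the wrist camera; the hand is clear and the job was handed in at about 19 s.

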